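Close the shaker guard and start it

TASK

Get the small plate shaker running: lower its raised cover gently onto its stop, without letting it slam, then press the start button (the wide one of the two on the control deck) fully down and let it come up again. Only press start once the cover is shut, do not press the narrow stop button, and leave the pencil, marker, cork and dropper bottle where they are.

Things in the scene. Friction and masses are not known exactly. Their poses are not given: they have to be found in the camera images.
- shaker: the plate shaker, a fixed white machine 150 (x) x 226 (y) x 60 mm high. Origin at its underside; front faces its own -x (to the robot, turned up to 0.25 rad), y left, z up. Left (y -0.040 to 0.110): chamber with a glass dish, shut by the cover. Right (y -0.116 to -0.036): flat deck, top at z 0.060, with two buttons 74 mm apart along x at y -0.080; which one is in front varies
- cover (a joint): angle of the cover (rad): 0 = shut on its stop (level), grows as it opens, 1.57 = upright, 1.7 = end. Starts at 1.2 to 1.45. The stiff hinge holds the cover only above roughly 0.9; lower down it falls and slams unless held all the way
- cover_hinge (a point): middle of the cover's hinge axis at the back of the machine, 66 mm above the bench; does not move. Axis parallel to the shaker's y. The cover is a grey frame with a clear pane, 145 mm long, 150 wide, 10 thick, 0.26 kg
- handle_bar (a point): middle of the cover's round steel handle bar: 10 mm thick, parallel to the shaker's y, 188 mm from the hinge axis, clear for 40 mm either side of this point; 43 mm of open space to the cover's front edge. Moves with the cover: when shut it is in front of the machine, 66 mm above the bench. It can turn between the fingers, so a hand pointing down can hold it from above all the way
- start_button (a joint): travel of the start button (m): 0 = up, 0.007 = fully down; a spring returns it; fully down takes about 5 N
- stop_button (a joint): travel of the stop button (m): 0 = up, 0.007 = fully down
- pencil: red pencil, 142 mm long, 7 mm thick, lying in front of the shaker; origin at its underside, middle. Leave alone
- marker: marker pen, 157 mm long, 19 mm thick, lying to the right of the shaker; origin at its underside, middle. Leave alone
- cork: cork stopper, 27 mm wide, 26 mm high, standing to the right of the shaker; origin at its underside. Leave alone
- dropper_bottle: brown dropper bottle, 33 mm wide, 79 mm high, standing to the right of the shaker; origin at its underside. Leave alone
- start_button_top (a point): centre of the top of the start button: the wide round black cap, 34 mm in diameter, in a grey housing. Pressed straight down
- stop_button_top (a point): centre of the top of the stop button: the narrow round black cap, 18 mm in diameter, same height of travel and same spring as start. Not to be pressed

How it is judged:
By the outcome, as a careful person would: the job done as asked, in the order asked, and still so for the second after the job is handed in, with the robot touching nothing.
It also fails if it takes over 42 s, if anything falls off the work surface, if the arm or the gripper's body presses on something with over 40 N, if the wrist force passes 120 N, or if a joint passes its speed limit or range.

ROBOT

A 7-joint arm with a two-finger parallel gripper is mounted at the origin on a cart in front of the work surface, level with it; the furniture and walls round the work are solid. World frame = base frame: x ahead of the robot, y to its left, z up, the work surface at z = 0. Lengths are in m, angles in degrees, forces in N, time in s.
With the tool pointing down it reaches from about 0.4 to 0.85 m from the base axis. Payload 6.9 kg.
Tool frame: the origin (TCP) lies between the finger pads; the fingertips stand 14 mm ahead of it and the grasp point (between the pads) lies 5 mm behind it; z points along the fingers, y is the direction in which the jaws open and shut (so a half turn about z gives the same grasp; the last joint's range is limited). The gripper opens to 85 mm and grips with 20 to 120 N. Pads are 22 mm wide; open, the fingers measure 114 mm over their backs; the gripper's body (76 mm by 85 mm) begins 54 mm behind the grasp point. The pads swing forward as they close: fully open they stand 13 mm farther back than shut.
Start: joints at [75.602, 29.078, -13.613, 85.955, 7.202, 65.827, -8.869], TCP at [0.218, -0.586, 0.245] pointing down, gripper open.
Joint ranges: [-176.47, 176.47], [-13.61, 117.27], [-81.72, 77.17], [0.22, 143.17], [-87.28, 267.28], [10, 112.55], [-165.47, 165.47]. Speed limits (degrees/s): [136.94, 136.94, 180, 180, 180, 180, 180].

INTERFACE

Orientations are given as a 3x3 rotation matrix whose columns are the frame's x, y, z axes.
In Python, from workcell import observe, snapshot, camera_params, job_done gives the robot as it stands.
- The arm moves only by the tool drive_tool, never from a script. Its argument "series" is a list of rows, each an object of numbers: "x", "y", "z": the shift along the tool's x, y, z in mm; "roll": the turn about the tool's z in degrees; "hand": the opening, from 0 (shut) to 1 (fully open). In form: [{"x": .., "y": .., "z": .., "roll": .., "hand": ..}, ...]. A call has 1 to 10 rows; each row shifts and turns the pose as measured when the row begins, along the tool's axes as they then stand; what a row does not reach is not made up. A row lasts 1/12 s, in which the tool goes at most 41.7 mm and 7.16 degrees, less where a joint would pass 70% of its speed; a pose out of reach is approached as far as the arm can. A call with a gripper value outside its range is refused whole. The fingers move at their own pace and stop on an object; "force" is the grip in N (left out, the last holds). Time passes only in rows, so rows that do not move let the fingers close. It gives the time, the measured TCP pose, the force and the opening at its end, in the units of the state.
- observe(): the state, without advancing time (a new reading comes with each control period).
- snapshot(name): name is "scene" or "top" or "wrist"; returns the picture (400x640x3 uint8, red, green, blue); there is no depth.
- camera_params(name): a dict with "mtx" (3x3 intrinsics, pixels), "cam_to_world" (4x4, takes a point from camera to world coordinates); the wrist camera has in their place "tool_from_camera" (4x4, takes a point from camera to tool coordinates, whose origin is the TCP and whose axes are the flange's). Camera axes: x right, y down, z forward; pixel columns grow to the right and rows downward; lengths in m; the calibration is good to about 2 mm. A picture is of the moment at which its call begins: read the wrist's pose just before it. camera_params takes no time and is no camera call.
- job_done(): hands the job in, once; it reports no verdict.
The state is a dict: "t": time; "qpos": joint angles; "qd": joint speeds; "effort": joint torques, N m; "tool_pos": TCP position; "ee_rot": TCP orientation; "force": force on the tool from outside, world axes, zero at the start; "moment": the same for the moment, N m; "grip_width": finger opening in m.
Only numpy, scipy, OpenCV 4.12 (cv2) and the standard library are available. Lean on these libraries where they do the work, as an engineer would, in place of code of your own. Each camera call takes 0.05 s, during which the arm holds its last target.

## Working session

There is one attempt and no reset: what is moved stays moved. The work goes in short steps, Python scripts to look and compute and a tool call to move; the robot and the scene stay as the last step left them, time stands still between calls to the robot, and variables do not carry over. Pictures are saved under pics/ and viewed, and the job is handed in when it is done.

Besides the shell and the picture viewer there is one more tool, called after "Call:" as a command line: name --argument value ..., lists and objects as JSON in quotes. drive_tool: Moves the arm, as the interface text tells. Its arguments: {"type":"object","properties":{"series":{"type":"array","items":{"type":"object","properties":{"x":{"type":"number"},"y":{"type":"number"},"z":{"type":"number"},"roll":{"type":"number"},"hand":{"type":"number"}}}},"force":{"type":"number"}},"required":["series"]}

```bash
mkdir -p pics; python3 - <<'E'
from workcell import *
import cv2,numpy as np
np.set_printoptions(precision=4,suppress=True)
s=observe()
for k,v in s.items(): print(k,np.array(v))
for n in ("scene","top","wrist"):
    p=camera_params(n); print(n,{k:np.array(v) for k,v in p.items()})
    cv2.imwrite(f"pics/{n}0.png",cv2.cvtColor(snapshot(n),cv2.COLOR_RGB2BGR))
E
```

```text
t 0.0
qpos [ 75.6011  29.1246 -13.6079  86.0108   7.2021  65.8261  -8.871 ]
qd [-0.0963 -0.0393  0.0212  0.0047 -0.0837 -0.0163  0.0261]
effort [ -0.0009 -62.0579  -2.1868 -24.9645   0.0128   0.0121   0.    ]
tool_pos [ 0.218  -0.5852  0.2444]
ee_rot [[ 0.937   0.3493 -0.0007]
 [ 0.3493 -0.937   0.0017]
 [-0.     -0.0018 -1.    ]]
force [-0.3059 -0.0365 -0.4904]
moment [ 0.0189 -0.0094  0.0027]
grip_width 0.08545925219635017
scene {'mtx': array([[411.4253,   0.    , 323.5383],
       [  0.    , 411.4253, 195.7871],
       [  0.    ,   0.    ,   1.    ]]), 'cam_to_world': array([[-0.5986, -0.5432,  0.5887,  0.0292],
       [-0.801 ,  0.4072, -0.4388,  0.1308],
       [-0.0014, -0.7342, -0.6789,  0.6726],
       [ 0.    ,  0.    ,  0.    ,  1.    ]])}
top {'mtx': array([[373.9551,   0.    , 321.1089],
       [  0.    , 373.9551, 194.9369],
       [  0.    ,   0.    ,   1.    ]]), 'cam_to_world': array([[-0.0903, -0.974 ,  0.208 ,  0.3356],
       [-0.9959,  0.0895, -0.0132, -0.2407],
       [-0.0057, -0.2083, -0.978 ,  0.9074],
       [ 0.    ,  0.    ,  0.    ,  1.    ]])}
wrist {'mtx': array([[348.184 ,   0.    , 320.3252],
       [  0.    , 348.184 , 208.2223],
       [  0.    ,   0.    ,   1.    ]]), 'tool_from_camera': array([[-0.0001, -0.9513, -0.3084,  0.0788],
       [ 1.    , -0.0002,  0.0004,  0.0013],
       [-0.0004, -0.3084,  0.9513, -0.129 ],
       [ 0.    ,  0.    ,  0.    ,  1.    ]])}
```

View pics/scene0.png

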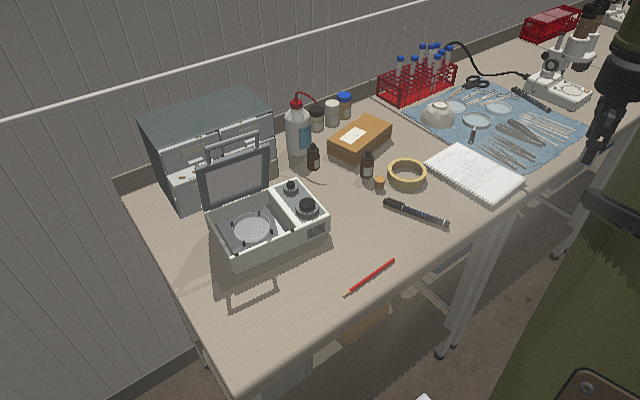

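View pics/top0.png

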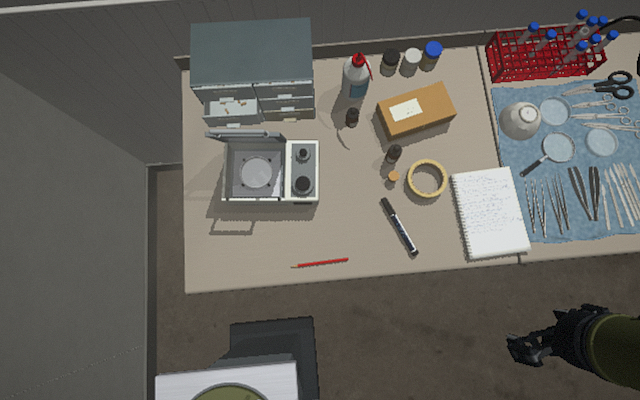

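View pics/wrist0.png

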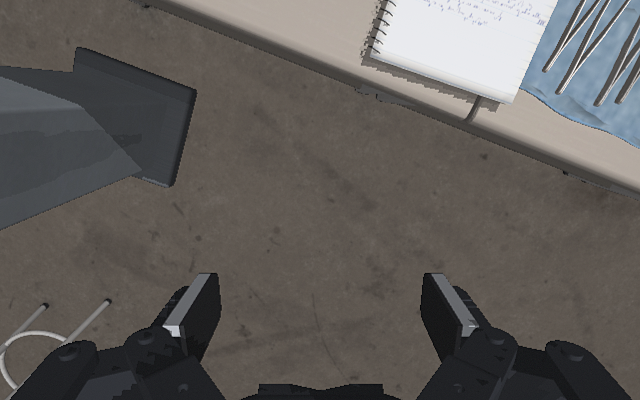

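The scene shows the shaker with its cover raised at about (235,170). In the top view its body spans (222..320, 140..203). The wide start button is in front at (303,185) and the narrow one is behind it at (302,153). I'll enlarge both views to get accurate pixels.

```bash
python3 - <<'E'
import cv2
a=cv2.imread('pics/top0.png')[110:260,190:390]; cv2.imwrite('pics/top0c.png',cv2.resize(a,None,fx=4,fy=4,interpolation=cv2.INTER_CUBIC))
a=cv2.imread('pics/scene0.png')[120:270,185:385]; cv2.imwrite('pics/scene0c.png',cv2.resize(a,None,fx=4,fy=4,interpolation=cv2.INTER_CUBIC))
E
```

```text
(no output)
```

View pics/top0c.png

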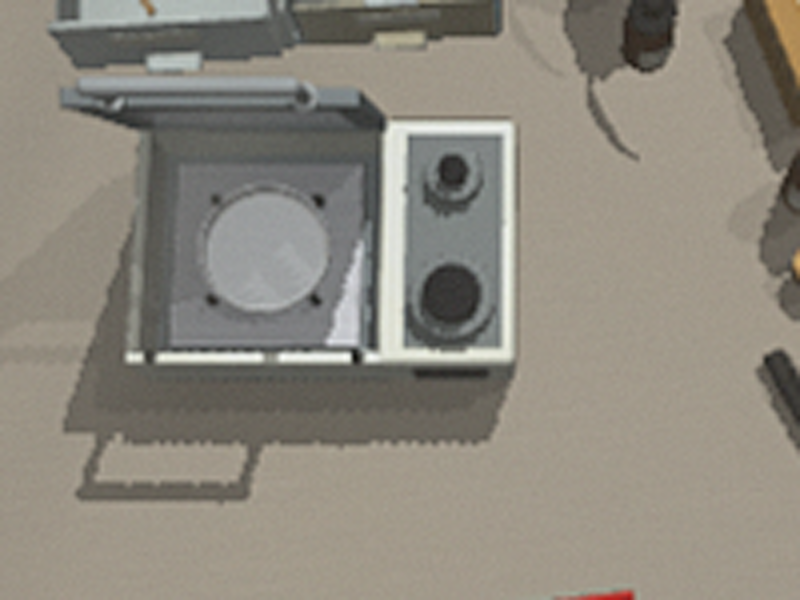

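View pics/scene0c.png

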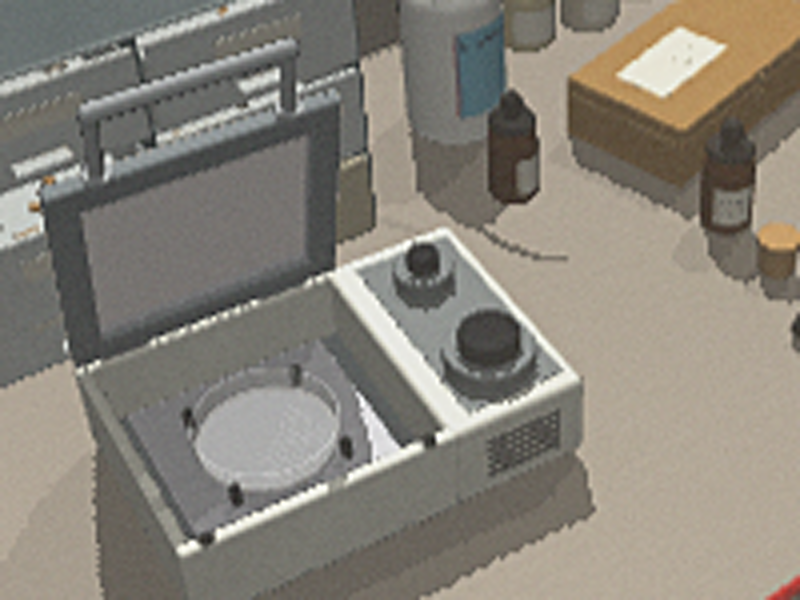

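```bash
cat > h.py <<'E'
import numpy as np
from workcell import camera_params
C={n:{k:np.array(v) for k,v in camera_params(n).items()} for n in ("scene","top")}
def proj(n,P):
    T=np.linalg.inv(C[n]['cam_to_world']);p=np.atleast_2d(P)@T[:3,:3].T+T[:3,3];q=p@C[n]['mtx'].T
    return q[:,:2]/q[:,2:]
def ray(n,u):
    T=C[n]['cam_to_world'];d=T[:3,:3]@np.linalg.inv(C[n]['mtx'])@np.array([u[0],u[1],1]);return T[:3,3],d/np.linalg.norm(d)
def onz(n,u,z):
    o,d=ray(n,u);return o+d*(z-o[2])/d[2]
def tri(us):
    A=np.zeros((3,3));b=np.zeros(3)
    for n,u in us:
        o,d=ray(n,u);M=np.eye(3)-np.outer(d,d);A+=M;b+=M@o
    return np.linalg.solve(A,b)
E
python3 - <<'E'
from h import *
from scipy.optimize import least_squares
np.set_printoptions(precision=4,suppress=True)
ct=lambda x,y:np.array([(x+.5)/4-.5+190,(y+.5)/4-.5+110])
cs=lambda x,y:np.array([(x+.5)/4-.5+185,(y+.5)/4-.5+120])
for nm,t,s in (("start",(452,293),(488,338)),("stop",(452,168),(423,258)),("bar",(194,87),(189,78)),("FR",(514,358),(580,378)),("BR",(515,121),(447,230)),("FL",(127,358),(182,550))):
    P=tri([("top",ct(*t)),("scene",cs(*s))]); print(nm,P,proj("top",P)-ct(*t),proj("scene",P)-cs(*s))
obs=[("top",ct(514,358),(-.075,-.116,.06)),("top",ct(515,121),(.075,-.116,.06)),("top",ct(127,358),(-.075,.11,.06)),
("scene",cs(580,378),(-.075,-.116,.06)),("scene",cs(447,230),(.075,-.116,.06)),("scene",cs(182,550),(-.075,.11,.06))]
def W(p,q): c,s=np.cos(p[2]),np.sin(p[2]); q=np.array(q);return np.array([p[0]+c*q[0]-s*q[1],p[1]+s*q[0]+c*q[1],q[2]])
def res(p):
    r=[(proj(n,W(p,q))[0]-u) for n,u,q in obs]
    for x,t,s in ((p[4],(452,293),(488,338)),(p[4]+.074,(452,168),(423,258))):
        P=W(p,(x,-.08,p[5])); r+=[proj("top",P)[0]-ct(*t),proj("scene",P)[0]-cs(*s)]
    P=W(p,(p[6]-.188*np.cos(p[3]),.035,.066+.188*np.sin(p[3])))
    r+=[proj("top",P)[0]-ct(194,87),proj("scene",P)[0]-cs(189,78)]
    return np.concatenate(r)
f=least_squares(res,[.55,.2,0,1.3,-.04,.075,.075],loss='soft_l1');p=f.x
print(p,"\n",f.fun.reshape(-1,2))
print("hinge",W(p,(p[6],.035,.066)),"bar",W(p,(p[6]-.188*np.cos(p[3]),.035,.066+.188*np.sin(p[3]))),"start",W(p,(p[4],-.08,p[5])),"shutbar",W(p,(p[6]-.188,.035,.066)))
E
```

```text
start [ 0.5451 -0.2114  0.0769] [[-0.4549 -0.3881]] [[0.637  0.1522]]
stop [ 0.6188 -0.2182  0.0775] [[-0.0904 -0.0762]] [[0.1207 0.032 ]]
bar [ 0.6135 -0.1036  0.2471] [[-1.1229 -0.825 ]] [[1.3768 0.4653]]
FR [ 0.5079 -0.2435  0.0579] [[-0.4232 -0.3756]] [[0.6106 0.1335]]
BR [ 0.6535 -0.2571  0.0543] [[-0.3536 -0.3011]] [[0.4643 0.1202]]
FL [ 0.5269 -0.0214  0.0624] [[-0.2199 -0.1605]] [[0.3217 0.0837]]
[ 0.5915 -0.1357 -0.0942  1.3214 -0.0387  0.0768  0.0644] 
 [[-0.0525  0.2843]
 [ 0.0414 -1.8867]
 [-0.9209  0.0304]
 [ 1.4854 -0.1546]
 [ 0.3496 -2.3631]
 [-0.6233  1.3897]
 [-0.2984 -0.5069]
 [ 0.7132  0.0292]
 [ 0.1546 -0.1072]
 [ 0.2811  0.1206]
 [-1.7511 -0.6211]
 [ 0.9977  0.346 ]]
hinge [ 0.6589 -0.107   0.066 ] bar [ 0.6127 -0.1026  0.2482] start [ 0.5454 -0.2118  0.0768] shutbar [ 0.4717 -0.0893  0.066 ]
```

```bash
cat >> h.py <<'E'
from workcell import observe
def st():
    s=observe();R=np.array(s['ee_rot']);y=R[:,1]
    return s,np.array(s['tool_pos']),R,np.degrees(np.arctan2(y[1],y[0]))
def plan(tgt,yaw=None,step=40,n=None,hand=1):
    s,p,R,y0=st();d=(np.array(tgt)-p)*1000;dy=0 if yaw is None else (y0-yaw+180)%360-180
    k=n or int(max(np.ceil(np.linalg.norm(d)/step),np.ceil(abs(dy)/7)))
    print("rows",k,"yaw now",y0.round(2))
    for i in range(k):
        a=np.radians(dy/k*i);Rz=np.array([[np.cos(a),-np.sin(a),0],[np.sin(a),np.cos(a),0],[0,0,1]])
        v=(R@Rz).T@(d/k);print('{"x":%.1f,"y":%.1f,"z":%.1f,"roll":%.1f,"hand":%g},'%(*v,dy/k,hand))
E
python3 - <<'E'
from h import *
for u,z in (((233,125),.1),((233,125),.2),((250,55+30),.25),((253,82),.25),((230,124),.13),((275,121),.13),((313,82),.25)): print(u,z,onz("top",u,z).round(3))
plan((.53,-.095,.33),-5.4)
E
```

```text
(233, 125) 0.1 [ 0.69  -0.064  0.1  ]
(233, 125) 0.2 [ 0.646 -0.086  0.2  ]
(250, 85) 0.25 [ 0.703 -0.133  0.25 ]
(253, 82) 0.25 [ 0.709 -0.139  0.25 ]
(230, 124) 0.13 [ 0.68  -0.064  0.13 ]
(275, 121) 0.13 [ 0.677 -0.164  0.13 ]
(313, 82) 0.25 [ 0.698 -0.254  0.25 ]
rows 15 yaw now -69.56
{"x":30.9,"y":-23.4,"z":-5.7,"roll":-4.3,"hand":1},
{"x":32.6,"y":-21.0,"z":-5.7,"roll":-4.3,"hand":1},
{"x":34.0,"y":-18.5,"z":-5.7,"roll":-4.3,"hand":1},
{"x":35.3,"y":-15.9,"z":-5.7,"roll":-4.3,"hand":1},
{"x":36.4,"y":-13.3,"z":-5.7,"roll":-4.3,"hand":1},
{"x":37.3,"y":-10.5,"z":-5.7,"roll":-4.3,"hand":1},
{"x":38.0,"y":-7.7,"z":-5.7,"roll":-4.3,"hand":1},
{"x":38.4,"y":-4.8,"z":-5.7,"roll":-4.3,"hand":1},
{"x":38.7,"y":-2.0,"z":-5.7,"roll":-4.3,"hand":1},
{"x":38.7,"y":0.9,"z":-5.7,"roll":-4.3,"hand":1},
{"x":38.6,"y":3.8,"z":-5.7,"roll":-4.3,"hand":1},
{"x":38.2,"y":6.7,"z":-5.7,"roll":-4.3,"hand":1},
{"x":37.6,"y":9.5,"z":-5.7,"roll":-4.3,"hand":1},
{"x":36.7,"y":12.3,"z":-5.7,"roll":-4.3,"hand":1},
{"x":35.7,"y":15.0,"z":-5.7,"roll":-4.3,"hand":1},
```

Call:
drive_tool --series '[{"x":31,"y":-23.5,"z":-8,"roll":-4.5,"hand":0.6},{"x":32.5,"y":-21,"z":-8,"roll":-4.5,"hand":0.6},{"x":34,"y":-18.5,"z":-8,"roll":-4.5,"hand":0.6},{"x":35,"y":-16,"z":-8,"roll":-4.5,"hand":0.6},{"x":36.5,"y":-13,"z":-8,"roll":-4.5,"hand":0.6},{"x":37,"y":-10.5,"z":-8,"roll":-4.5,"hand":0.6},{"x":38,"y":-7.5,"z":-8,"roll":-4.5,"hand":0.6},{"x":38.5,"y":-5,"z":-8,"roll":-4.5,"hand":0.6},{"x":38.5,"y":-2,"z":-8,"roll":-4.5,"hand":0.6},{"x":38.5,"y":1,"z":-8,"roll":-4.5,"hand":0.6}]'

```text
t: 0.98
tool_pos: [0.4162, -0.2475, 0.3213]
ee_rot: [[0.401, 0.916, -0.01], [0.916, -0.401, 0.004], [-0.0, -0.011, -1.0]]
force: [0.5, -0.7, -0.1]
grip_width: 0.0512
```

```bash
python3 - <<'E'
from h import *
plan((.53,-.095,.33),-5.4,n=7)
E
```

```text
rows 7 yaw now -23.64
{"x":26.5,"y":6.1,"z":-1.3,"roll":-2.6,"hand":1},
{"x":26.2,"y":7.3,"z":-1.3,"roll":-2.6,"hand":1},
{"x":25.8,"y":8.5,"z":-1.3,"roll":-2.6,"hand":1},
{"x":25.4,"y":9.7,"z":-1.3,"roll":-2.6,"hand":1},
{"x":24.9,"y":10.8,"z":-1.3,"roll":-2.6,"hand":1},
{"x":24.4,"y":12.0,"z":-1.3,"roll":-2.6,"hand":1},
{"x":23.8,"y":13.1,"z":-1.3,"roll":-2.6,"hand":1},
```

Call:
drive_tool --series '[{"x":26.5,"y":6,"z":-1.5,"roll":-2.6,"hand":0.6},{"x":26,"y":7.5,"z":-1.5,"roll":-2.6,"hand":0.6},{"x":26,"y":8.5,"z":-1.5,"roll":-2.6,"hand":0.6},{"x":25.5,"y":9.5,"z":-1.5,"roll":-2.6,"hand":0.6},{"x":25,"y":11,"z":-1.5,"roll":-2.6,"hand":0.6},{"x":24.5,"y":12,"z":-1.5,"roll":-2.6,"hand":0.6},{"x":24,"y":13,"z":-1.5,"roll":-2.6,"hand":0.6}]'

```text
t: 1.57
tool_pos: [0.5327, -0.0807, 0.334]
ee_rot: [[0.071, 0.997, -0.008], [0.997, -0.071, 0.002], [0.001, -0.008, -1.0]]
force: [-0.5, -0.4, -0.1]
grip_width: 0.0512
```

```bash
python3 - <<'E'
from h import *
from workcell import snapshot
import cv2
s,p,R,y=st();print(p,R,y)
np.savez('w1.npz',p=p,R=R)
cv2.imwrite("pics/w1.png",cv2.cvtColor(snapshot("wrist"),cv2.COLOR_RGB2BGR))
T=np.array(camera_params("wrist")["tool_from_camera"]);K=np.array(camera_params("wrist")["mtx"])
for n,P in (("bar",(.6127,-.1026,.2482)),("start",(.5454,-.2118,.0768))):
    c=np.linalg.inv(T)@np.append(R.T@(np.array(P)-p),1);q=K@c[:3];print(n,q[:2]/q[2])
E
```

```text
[ 0.53271357 -0.08071544  0.33399156] [[ 0.07148455  0.99740962 -0.00799992]
 [ 0.99744072 -0.07147091  0.0019784 ]
 [ 0.00140152 -0.00812088 -0.99996604]] -4.0986114227896895
bar [442.63095498 243.02089143]
start [339.53385398 271.72247564]
```

View pics/w1.png

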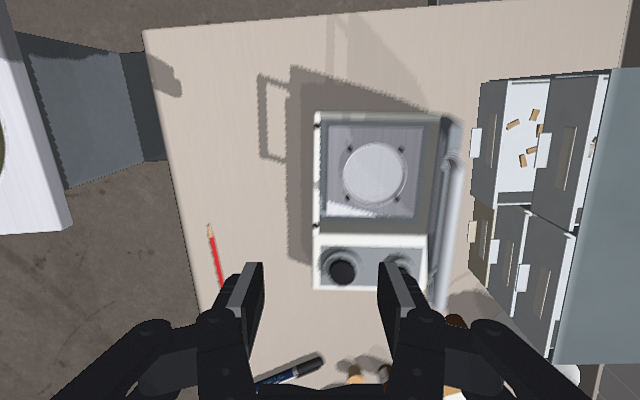

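```bash
python3 - <<'E'
import cv2
a=cv2.imread('pics/w1.png')[100:330,300:520]; cv2.imwrite('pics/w1c.png',cv2.resize(a,None,fx=2.6,fy=2.6,interpolation=cv2.INTER_CUBIC))
E
```

```text
(no output)
```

View pics/w1c.png

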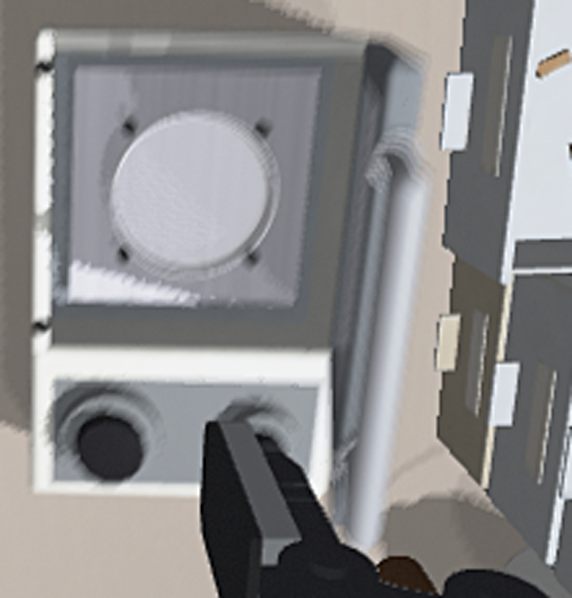

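```bash
python3 - <<'E'
from h import *
import h
w=np.load('w1.npz');T=np.array(camera_params("wrist")["tool_from_camera"]);K=np.array(camera_params("wrist")["mtx"])
X=np.eye(4);X[:3,:3]=w['R'];X[:3,3]=w['p'];h.C['wrist']=dict(mtx=K,cam_to_world=X@T)
ct=lambda x,y:np.array([(x+.5)/4-.5+190,(y+.5)/4-.5+110])
cs=lambda x,y:np.array([(x+.5)/4-.5+185,(y+.5)/4-.5+120])
# bar ends (left, right)
L=[("top",ct(82,85)),("scene",cs(86,110)),("wrist",np.array([457,163.5]))]
Rr=[("top",ct(308,90)),("scene",cs(292,48)),("wrist",np.array([440.4,307.7]))]
for o in (L,Rr):
    P=tri(o);print(P.round(4),[(proj(n,P)[0]-u).round(1) for n,u in o])
M=(tri(L)+tri(Rr))/2;print("mid",M,np.linalg.norm(tri(L)-tri(Rr)),)
d=tri(L)-tri(Rr);print("yaw",np.degrees(np.arctan2(-d[0],d[1])))
print("start",onz("wrist",(300+108/2.6,100+447/2.6),.0768), "FR",onz("wrist",(300+34/2.6,100+493/2.6),.06),"FL",onz("wrist",(300+40/2.6,100+30/2.6),.06),"BR",onz("wrist",(300+332/2.6,100+493/2.6),.06))
plan((.616,-.103,.325),-5.5)
E
```

```text
[ 0.6187 -0.0523  0.248 ] [array([-0.7, -0.7]), array([-0.8,  0.9]), array([-1.9,  4.7])]
[ 0.6121 -0.1558  0.2425] [array([-1.4, -2.4]), array([1.7, 0.5]), array([-3.7, -0.8])]
mid [ 0.61542383 -0.1040439   0.24525959] 0.10392496045977288
yaw -3.619402043456401
start [ 0.54786112 -0.2122441   0.0768    ] FR [ 0.5094825  -0.24478458  0.06      ] FL [ 0.52967187 -0.01957547  0.06      ] BR [ 0.65961765 -0.25483291  0.06      ]
rows 3 yaw now -3.53
{"x":-7.8,"y":27.5,"z":2.9,"roll":0.7,"hand":1},
{"x":-7.5,"y":27.5,"z":2.9,"roll":0.7,"hand":1},
{"x":-7.2,"y":27.6,"z":2.9,"roll":0.7,"hand":1},
```

Call:
drive_tool --series '[{"x":-8,"y":29,"z":2,"roll":0.6,"hand":0.6},{"x":-7.5,"y":29,"z":2,"roll":0.6,"hand":0.6},{"x":-7,"y":29,"z":2,"roll":0.6,"hand":0.6},{"x":0,"y":0,"z":0}]'

```text
$.series[3]: bad value
```

```bash
python3 - <<'E'
from h import *
from workcell import snapshot
import cv2
s,p,R,y=st();print(p,y)
np.savez('w2.npz',p=p,R=R)
a=cv2.cvtColor(snapshot("wrist"),cv2.COLOR_RGB2BGR)
T=np.array(camera_params("wrist")["tool_from_camera"]);K=np.array(camera_params("wrist")["mtx"])
for n,P in (("bar",(.616,-.103,.246)),("b2",(.6195,-.063,.246))):
    c=np.linalg.inv(T)@np.append(R.T@(np.array(P)-p),1);q=K@c[:3];print(n,q[:2]/q[2])
cv2.imwrite("pics/w2.png",a)
E
```

```text
[ 0.53526309 -0.07462485  0.33438828] -3.533079202095175
bar [441.25728556 251.74437659]
b2 [449.36950341 195.01795332]
```

View pics/w2.png

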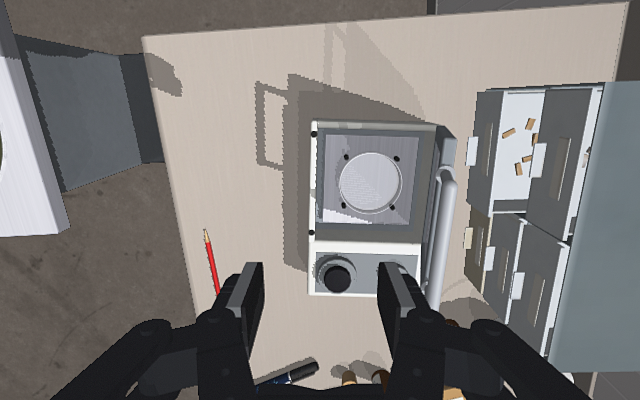

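The refused call moved nothing, but this picture has settled and is sharper than the last. The bar runs from about (447,172) down to (433,308). I'll enlarge it and measure again.

```bash
python3 - <<'E'
import cv2
a=cv2.imread('pics/w2.png')[110:320,300:500]; cv2.imwrite('pics/w2c.png',cv2.resize(a,None,fx=2.8,fy=2.8,interpolation=cv2.INTER_CUBIC))
E
```

```text
(no output)
```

View pics/w2c.png

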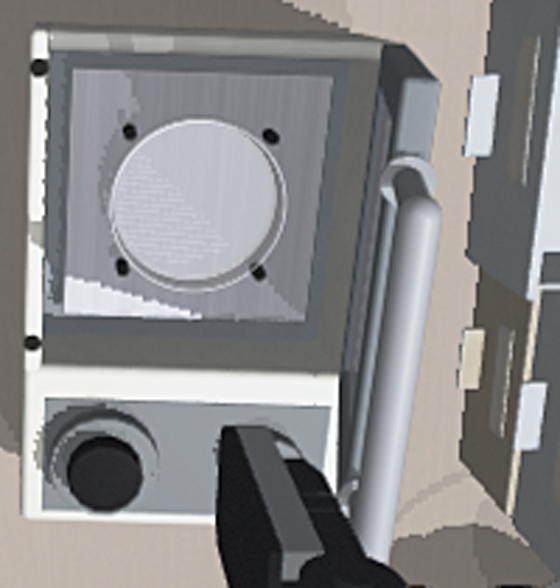

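```bash
python3 - <<'E'
from h import *
import h
w=np.load('w2.npz');T=np.array(camera_params("wrist")["tool_from_camera"]);K=np.array(camera_params("wrist")["mtx"])
X=np.eye(4);X[:3,:3]=w['R'];X[:3,3]=w['p'];h.C['wrist']=dict(mtx=K,cam_to_world=X@T)
ct=lambda x,y:np.array([(x+.5)/4-.5+190,(y+.5)/4-.5+110])
cs=lambda x,y:np.array([(x+.5)/4-.5+185,(y+.5)/4-.5+120])
px=lambda x,y:(300+x/2.8,110+y/2.8)
L=[("top",ct(80,85)),("scene",cs(84,110)),("wrist",np.array(px(420,195)))]
P=tri(L);print("L",P.round(4),[(proj(n,P)[0]-u).round(1) for n,u in L])
S=[("top",ct(452,293)),("scene",cs(488,338)),("wrist",np.array(px(104,474)))]
P=tri(S);print("start",P.round(4),[(proj(n,P)[0]-u).round(1) for n,u in S])
print("bar@.247",onz("wrist",(439.9,251.7),.247))
for n,u in (("FR",(24,519)),("FL",(33,30)),("BR",(338,520))): print(n,onz("wrist",px(*u),.06))
plan((.615,-.103,.325),-5.2)
E
```

```text
L [ 0.6174 -0.0525  0.2498] [array([-0.3, -0.5]), array([-0.1,  0.3]), array([-1. ,  1.2])]
start [ 0.5455 -0.2122  0.0776] [array([-0.1, -0.7]), array([ 0.8, -0.4]), array([-0.8, -1.4])]
bar@.247 [ 0.61473589 -0.10242988  0.247     ]
FR [ 0.50789886 -0.24570703  0.06      ]
FL [ 0.52765846 -0.02202782  0.06      ]
BR [ 0.65573624 -0.2548852   0.06      ]
rows 3 yaw now -3.72
{"x":-7.0,"y":27.5,"z":2.8,"roll":0.5,"hand":1},
{"x":-6.7,"y":27.6,"z":2.8,"roll":0.5,"hand":1},
{"x":-6.5,"y":27.7,"z":2.8,"roll":0.5,"hand":1},
```

Call:
drive_tool --series '[{"x":-7,"y":28,"z":2,"roll":0.5,"hand":0.6},{"x":-7,"y":28,"z":2,"roll":0.5,"hand":0.6},{"x":-6.5,"y":28,"z":2,"roll":0.5,"hand":0.6},{"x":0,"y":0,"z":0,"roll":0,"hand":0.6},{"x":0,"y":0,"z":0,"roll":0,"hand":0.6}]'

```text
t: 2.08
tool_pos: [0.6172, -0.1043, 0.3252]
ee_rot: [[0.091, 0.996, -0.011], [0.996, -0.091, 0.003], [0.002, -0.012, -1.0]]
force: [-1.1, 0.7, -0.3]
grip_width: 0.0511
```

```bash
python3 - <<'E'
from h import *
print(st()[1:])
plan((.6148,-.103,.243),-5.1,step=30)
E
```

```text
(array([ 0.61716813, -0.10433801,  0.32516771]), array([[ 0.09122182,  0.99576463, -0.01146176],
       [ 0.99582847, -0.09119178,  0.00311853],
       [ 0.00206011, -0.01169842, -0.99992945]]), np.float64(-5.2325318323817696))
rows 3 yaw now -5.23
{"x":0.3,"y":-0.5,"z":27.4,"roll":-0.0,"hand":1},
{"x":0.3,"y":-0.5,"z":27.4,"roll":-0.0,"hand":1},
{"x":0.3,"y":-0.5,"z":27.4,"roll":-0.0,"hand":1},
```

Call:
drive_tool --series '[{"x":0.5,"y":-0.5,"z":26,"roll":0,"hand":0.6},{"x":0.5,"y":-0.5,"z":26,"roll":0,"hand":0.6},{"x":0.5,"y":-0.5,"z":22,"roll":0,"hand":0.6},{"x":0,"y":0,"z":3,"roll":0,"hand":0.6},{"x":0,"y":0,"z":0,"roll":0,"hand":0.6}]'

```text
t: 2.5
tool_pos: [0.6115, -0.1043, 0.2466]
ee_rot: [[0.094, 0.995, -0.012], [0.996, -0.094, 0.002], [0.001, -0.012, -1.0]]
force: [0.4, -0.4, 0.6]
grip_width: 0.0511
```

```bash
python3 - <<'E'
from h import *
from workcell import snapshot
import cv2
print(st()[1])
a=cv2.cvtColor(snapshot("wrist"),cv2.COLOR_RGB2BGR);b=cv2.cvtColor(snapshot("scene"),cv2.COLOR_RGB2BGR)[60:260,150:400]
b=cv2.resize(b,(500,400),interpolation=cv2.INTER_CUBIC)
cv2.imwrite("pics/w3.png",np.vstack([cv2.resize(a,(480,300)),cv2.resize(b,(480,300))]))
E
```

```text
[ 0.61150711 -0.10431224  0.24661778]
```

View pics/w3.png

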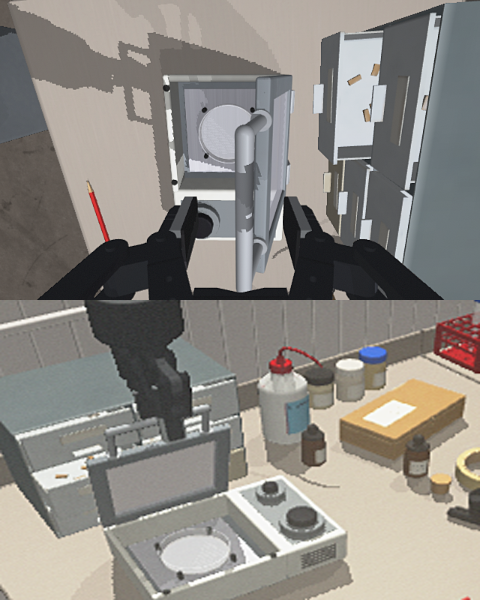

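The bar lies between the pads, seen at (245,180) in the wrist picture, a few mm towards +x from centre. I'll close gently.

Call:
drive_tool --force 30 --series '[{"x":0,"y":3,"z":2.5,"roll":0,"hand":0.3},{"x":0,"y":0,"z":0,"roll":0,"hand":0.2},{"x":0,"y":0,"z":0,"roll":0,"hand":0},{"x":0,"y":0,"z":0,"roll":0,"hand":0},{"x":0,"y":0,"z":0,"roll":0,"hand":0},{"x":0,"y":0,"z":0,"roll":0,"hand":0}]'

```text
t: 3.1
tool_pos: [0.617, -0.1048, 0.2497]
ee_rot: [[0.095, 0.995, -0.004], [0.995, -0.095, 0.001], [0.0, -0.004, -1.0]]
force: [-0.8, -0.8, -1.9]
grip_width: 0.0092
```

```bash
cat >> h.py <<'E'
H=np.array([.6616,-.1076,.066]);YAW=-.0885;OZ=.001
U=np.array([-np.cos(YAW),-np.sin(YAW),0])
def arc(dth,n=10):
    s,p,R,y=st();d=p-H-[0,0,OZ];a=d@U;b=d[2];th=np.arctan2(b,a);print("th",th.round(4),"r",np.hypot(a,b).round(4),"lat",(d@[-U[1],U[0],0]).round(4),"yaw",y.round(2),"F",np.round(s['force'],1),"gw",round(s['grip_width'],4),"t",round(s['t'],2))
    q=lambda t:.188*(np.cos(t)*U+np.array([0,0,np.sin(t)]))
    for i in range(n):
        v=R.T@(q(th-dth*(i+1))-q(th-dth*i))*1000;print('{"x":%.1f,"y":%.1f,"z":%.1f}'%tuple(v),round(th-dth*(i+1),3))
E
python3 -c "
from h import *
arc(.03)"
```

```text
th 1.3309 r 0.1881 lat 0.0011 yaw -5.47 F [-0.8 -0.8 -1.9] gw 0.0092 t 3.1
{"x":-0.0,"y":-5.5,"z":1.4} 1.301
{"x":-0.0,"y":-5.4,"z":1.6} 1.271
{"x":-0.0,"y":-5.4,"z":1.8} 1.241
{"x":-0.0,"y":-5.3,"z":1.9} 1.211
{"x":-0.0,"y":-5.2,"z":2.1} 1.181
{"x":-0.0,"y":-5.2,"z":2.2} 1.151
{"x":-0.0,"y":-5.1,"z":2.4} 1.121
{"x":-0.0,"y":-5.0,"z":2.5} 1.091
{"x":-0.0,"y":-5.0,"z":2.7} 1.061
{"x":-0.0,"y":-4.9,"z":2.8} 1.031
```

Call:
drive_tool --force 40 --series '[{"x":0,"y":-5.5,"z":1.4,"roll":0,"hand":0},{"x":0,"y":-5.4,"z":1.6,"roll":0,"hand":0},{"x":0,"y":-5.4,"z":1.8,"roll":0,"hand":0},{"x":0,"y":-5.3,"z":1.9,"roll":0,"hand":0},{"x":0,"y":-5.2,"z":2.1,"roll":0,"hand":0},{"x":0,"y":-5.2,"z":2.2,"roll":0,"hand":0}]'

```text
t: 3.6
tool_pos: [0.5853, -0.1018, 0.2391]
ee_rot: [[0.096, 0.995, 0.004], [0.995, -0.096, 0.0], [0.001, 0.004, -1.0]]
force: [3.8, -0.9, -3.5]
grip_width: 0.0082
```

```bash
python3 -c "
from h import *
arc(.035)"
```

```text
th 1.1525 r 0.1883 lat 0.0009 yaw -5.48 F [ 3.8 -0.9 -3.5] gw 0.0082 t 3.6
{"x":-0.0,"y":-6.0,"z":2.8} 1.118
{"x":-0.0,"y":-5.9,"z":3.0} 1.083
{"x":-0.0,"y":-5.8,"z":3.2} 1.048
{"x":-0.0,"y":-5.7,"z":3.4} 1.013
{"x":-0.0,"y":-5.5,"z":3.6} 0.978
{"x":-0.0,"y":-5.4,"z":3.8} 0.943
{"x":-0.0,"y":-5.3,"z":3.9} 0.908
{"x":-0.0,"y":-5.1,"z":4.1} 0.873
{"x":-0.0,"y":-5.0,"z":4.3} 0.838
{"x":-0.0,"y":-4.8,"z":4.5} 0.803
```

```bash
python3 - <<'E'
from h import *
from workcell import snapshot
import cv2
a=cv2.cvtColor(snapshot("wrist"),cv2.COLOR_RGB2BGR);b=cv2.cvtColor(snapshot("scene"),cv2.COLOR_RGB2BGR)[80:240,150:406]
cv2.imwrite("pics/w4.png",np.vstack([cv2.resize(a,(480,300)),cv2.resize(b,(480,300),interpolation=cv2.INTER_CUBIC)]))
E
```

```text
(no output)
```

View pics/w4.png

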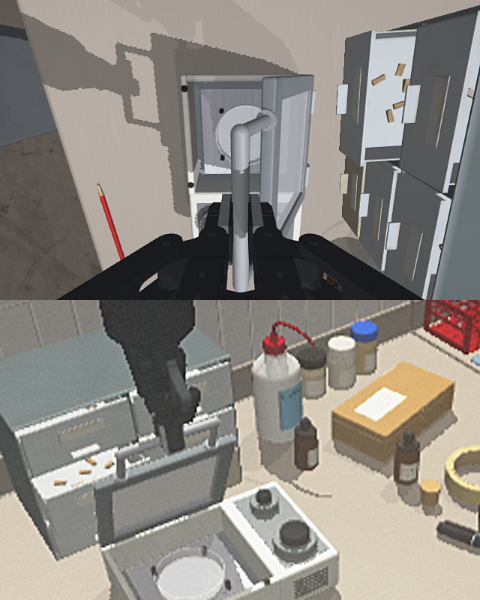

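The bar is between the pads and the cover is following, so I'll keep lowering.

Call:
drive_tool --force 50 --series '[{"x":0,"y":-6,"z":2.8,"roll":0,"hand":0},{"x":0,"y":-5.9,"z":3,"roll":0,"hand":0},{"x":0,"y":-5.8,"z":3.2,"roll":0,"hand":0},{"x":0,"y":-5.7,"z":3.4,"roll":0,"hand":0},{"x":0,"y":-5.5,"z":3.6,"roll":0,"hand":0},{"x":0,"y":-5.4,"z":3.8,"roll":0,"hand":0},{"x":0,"y":-5.3,"z":3.9,"roll":0,"hand":0},{"x":0,"y":-5.1,"z":4.1,"roll":0,"hand":0},{"x":0,"y":-5,"z":4.3,"roll":0,"hand":0}]'

```text
t: 4.45
tool_pos: [0.5332, -0.0969, 0.2048]
ee_rot: [[0.096, 0.995, 0.009], [0.995, -0.096, -0.0], [0.0, 0.009, -1.0]]
force: [4.4, -0.7, -3.0]
grip_width: 0.008
```

```bash
python3 -c "
from h import *
arc(.035)"
```

```text
th 0.8187 r 0.1887 lat 0.0007 yaw -5.51 F [ 4.4 -0.7 -3. ] gw 0.008 t 4.45
{"x":-0.0,"y":-4.8,"z":4.5} 0.784
{"x":-0.0,"y":-4.6,"z":4.7} 0.749
{"x":-0.0,"y":-4.4,"z":4.9} 0.714
{"x":-0.0,"y":-4.3,"z":5.0} 0.679
{"x":-0.0,"y":-4.1,"z":5.2} 0.644
{"x":-0.0,"y":-3.9,"z":5.3} 0.609
{"x":-0.0,"y":-3.7,"z":5.4} 0.574
{"x":-0.0,"y":-3.5,"z":5.6} 0.539
{"x":-0.0,"y":-3.3,"z":5.7} 0.504
{"x":-0.0,"y":-3.1,"z":5.8} 0.469
```

Call:
drive_tool --series '[{"x":0,"y":-4.8,"z":4.5,"roll":0,"hand":0},{"x":0,"y":-4.6,"z":4.7,"roll":0,"hand":0},{"x":0,"y":-4.4,"z":4.9,"roll":0,"hand":0},{"x":0,"y":-4.3,"z":5,"roll":0,"hand":0},{"x":0,"y":-4.1,"z":5.2,"roll":0,"hand":0},{"x":0,"y":-3.9,"z":5.3,"roll":0,"hand":0},{"x":0,"y":-3.7,"z":5.4,"roll":0,"hand":0},{"x":0,"y":-3.5,"z":5.6,"roll":0,"hand":0},{"x":0,"y":-3.3,"z":5.7,"roll":0,"hand":0}]'

```text
t: 5.2
tool_pos: [0.4955, -0.0933, 0.1547]
ee_rot: [[0.096, 0.995, 0.015], [0.995, -0.096, -0.001], [0.001, 0.015, -1.0]]
force: [5.7, -1.7, -2.3]
grip_width: 0.0081
```

```bash
python3 -c "
from h import *
arc(.03)"
```

```text
th 0.484 r 0.1884 lat 0.0005 yaw -5.53 F [ 5.7 -1.7 -2.3] gw 0.0081 t 5.2
{"x":-0.0,"y":-2.6,"z":5.0} 0.454
{"x":-0.0,"y":-2.5,"z":5.1} 0.424
{"x":-0.0,"y":-2.3,"z":5.1} 0.394
{"x":-0.0,"y":-2.2,"z":5.2} 0.364
{"x":-0.0,"y":-2.0,"z":5.3} 0.334
{"x":-0.0,"y":-1.8,"z":5.3} 0.304
{"x":-0.0,"y":-1.7,"z":5.4} 0.274
{"x":-0.0,"y":-1.5,"z":5.4} 0.244
{"x":-0.0,"y":-1.4,"z":5.5} 0.214
{"x":-0.0,"y":-1.2,"z":5.5} 0.184
```

Call:
drive_tool --series '[{"x":0,"y":-2.5,"z":5,"roll":0,"hand":0},{"x":0,"y":-2.3,"z":5,"roll":0,"hand":0},{"x":0,"y":-2.2,"z":5,"roll":0,"hand":0},{"x":0,"y":-2,"z":5,"roll":0,"hand":0},{"x":0,"y":-1.8,"z":5,"roll":0,"hand":0},{"x":0,"y":-1.7,"z":5,"roll":0,"hand":0},{"x":0,"y":-1.5,"z":5,"roll":0,"hand":0},{"x":0,"y":-1.4,"z":5,"roll":0,"hand":0}]'

```text
t: 5.87
tool_pos: [0.48, -0.0919, 0.1107]
ee_rot: [[0.097, 0.995, 0.017], [0.995, -0.097, -0.001], [0.0, 0.017, -1.0]]
force: [2.9, -0.5, -1.0]
grip_width: 0.0076
```

```bash
python3 -c "
from h import *
arc(.016)"
```

```text
th 0.2351 r 0.1875 lat 0.0004 yaw -5.54 F [ 2.9 -0.5 -1. ] gw 0.0076 t 5.87
{"x":-0.0,"y":-0.7,"z":2.9} 0.219
{"x":-0.0,"y":-0.7,"z":2.9} 0.203
{"x":-0.0,"y":-0.6,"z":2.9} 0.187
{"x":-0.0,"y":-0.6,"z":3.0} 0.171
{"x":-0.0,"y":-0.5,"z":3.0} 0.155
{"x":-0.0,"y":-0.5,"z":3.0} 0.139
{"x":-0.0,"y":-0.4,"z":3.0} 0.123
{"x":-0.0,"y":-0.4,"z":3.0} 0.107
{"x":-0.0,"y":-0.3,"z":3.0} 0.091
{"x":-0.0,"y":-0.3,"z":3.0} 0.075
```

Call:
drive_tool --series '[{"x":0,"y":-0.7,"z":3,"roll":0,"hand":0},{"x":0,"y":-0.7,"z":3,"roll":0,"hand":0},{"x":0,"y":-0.6,"z":3,"roll":0,"hand":0},{"x":0,"y":-0.6,"z":3,"roll":0,"hand":0},{"x":0,"y":-0.5,"z":3,"roll":0,"hand":0},{"x":0,"y":-0.5,"z":3,"roll":0,"hand":0},{"x":0,"y":-0.4,"z":3,"roll":0,"hand":0},{"x":0,"y":-0.4,"z":3,"roll":0,"hand":0},{"x":0,"y":-0.3,"z":3,"roll":0,"hand":0},{"x":0,"y":-0.3,"z":3,"roll":0,"hand":0}]'

```text
t: 6.7
tool_pos: [0.4762, -0.0915, 0.0777]
ee_rot: [[0.097, 0.995, 0.019], [0.995, -0.097, -0.002], [0.0, 0.019, -1.0]]
force: [4.4, -1.6, 1.7]
grip_width: 0.0076
```

```bash
python3 -c "
from h import *
from workcell import snapshot
import cv2
arc(.01)
a=cv2.cvtColor(snapshot('wrist'),cv2.COLOR_RGB2BGR);b=cv2.cvtColor(snapshot('scene'),cv2.COLOR_RGB2BGR)[120:280,150:406]
cv2.imwrite('pics/w5.png',np.vstack([cv2.resize(a,(480,300)),cv2.resize(b,(480,300),interpolation=cv2.INTER_CUBIC)]))
"
```

```text
th 0.0575 r 0.1864 lat 0.0003 yaw -5.55 F [ 4.4 -1.6  1.7] gw 0.0076 t 6.7
{"x":-0.0,"y":-0.1,"z":1.9} 0.048
{"x":-0.0,"y":-0.1,"z":1.9} 0.038
{"x":-0.0,"y":-0.1,"z":1.9} 0.028
{"x":-0.0,"y":-0.1,"z":1.9} 0.018
{"x":-0.0,"y":-0.1,"z":1.9} 0.008
{"x":-0.0,"y":-0.0,"z":1.9} -0.002
{"x":-0.0,"y":-0.0,"z":1.9} -0.012
{"x":-0.0,"y":-0.0,"z":1.9} -0.022
{"x":-0.0,"y":0.0,"z":1.9} -0.032
{"x":0.0,"y":0.0,"z":1.9} -0.042
```

View pics/w5.png

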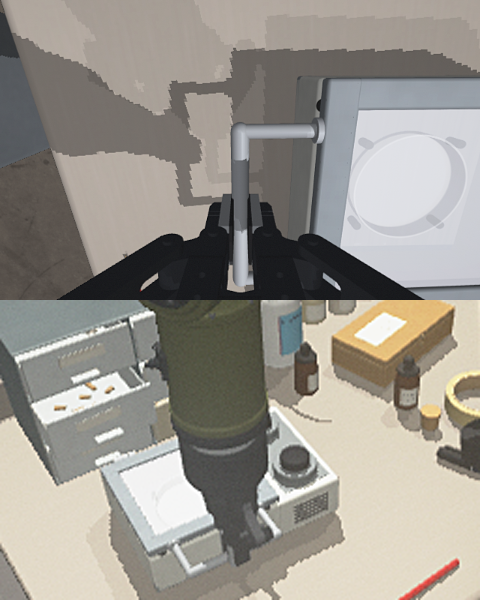

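The cover is nearly shut and still held. I'll take the last millimetres at 1.2 mm per row and watch the vertical force.

Call:
drive_tool --series '[{"x":0,"y":0,"z":1.5,"roll":0,"hand":0},{"x":0,"y":0,"z":1.2,"roll":0,"hand":0},{"x":0,"y":0,"z":1.2,"roll":0,"hand":0},{"x":0,"y":0,"z":1.2,"roll":0,"hand":0},{"x":0,"y":0,"z":1.2,"roll":0,"hand":0}]'

```text
t: 7.22
tool_pos: [0.4761, -0.0915, 0.0729]
ee_rot: [[0.097, 0.995, 0.019], [0.995, -0.097, -0.004], [-0.002, 0.019, -1.0]]
force: [-1.7, -1.6, 26.1]
grip_width: 0.0075
```

```bash
python3 -c "
from h import *
from workcell import snapshot
import cv2
s,p,R,y=st();print(p,s['force'],s['moment'])
np.savez('w6.npz',p=p,R=R)
a=cv2.cvtColor(snapshot('wrist'),cv2.COLOR_RGB2BGR);b=cv2.cvtColor(snapshot('scene'),cv2.COLOR_RGB2BGR)
cv2.imwrite('pics/w6.png',a)
cv2.imwrite('pics/s6.png',cv2.resize(b[180:280,195:345],(780,520),interpolation=cv2.INTER_CUBIC))
"
```

```text
[ 0.47608023 -0.09147371  0.07292996] [-1.69022259 -1.6247974  26.08232702] [-0.29534469  0.3008031  -0.00646198]
```

View pics/w6.png

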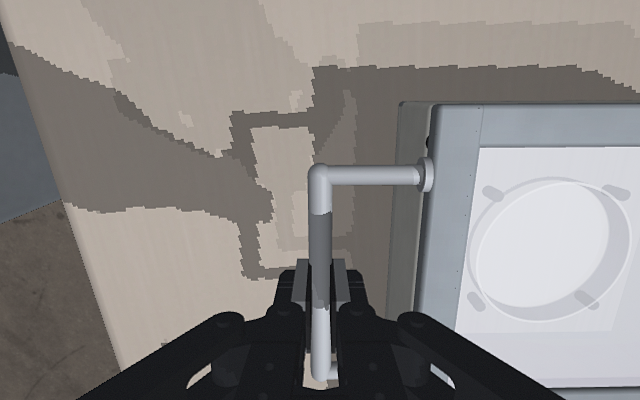

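View pics/s6.png

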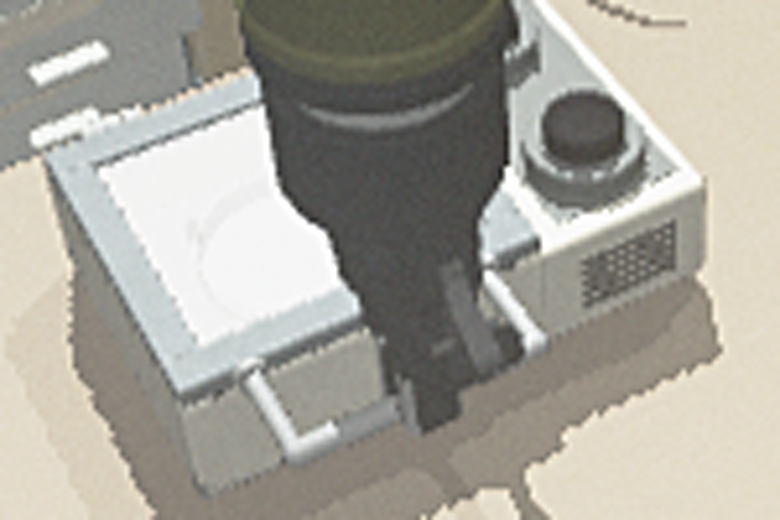

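```bash
python3 - <<'E'
from h import *
import h
w=np.load('w6.npz');T=np.array(camera_params("wrist")["tool_from_camera"]);K=np.array(camera_params("wrist")["mtx"])
X=np.eye(4);X[:3,:3]=w['R'];X[:3,3]=w['p'];h.C['wrist']=dict(mtx=K,cam_to_world=X@T)
sc=lambda x,y:np.array([195+x/5.2,180+y/5.2])
for nm,a,b in (("elbow",(318,174),(297,446)),("cover FL top",(436,105),(183,390))):
    o=[("wrist",np.array(a)),("scene",sc(*b))];P=tri(o);print(nm,P,[(proj(n,P)[0]-u).round(1) for n,u in o])
E
```

```text
elbow [ 0.48033093 -0.04276897  0.06853883] [array([-0. , -0.9]), array([ 0.2, -0.1])]
cover FL top [ 0.52574876 -0.02162049  0.06996074] [array([-0.,  0.]), array([-0.,  0.])]
```

Triangulation puts the bar at z of about 0.068 and the cover's front top edge at about 0.070, where shut would be 0.066 and 0.071. With 26 N of upward reaction, the cover is on its stop. I'll ease off the load, then release and lift away.

Call:
drive_tool --series '[{"x":0,"y":0,"z":-0.3,"roll":0,"hand":0},{"x":0,"y":0,"z":0,"roll":0,"hand":0}]'

```text
t: 7.48
tool_pos: [0.476, -0.0915, 0.0741]
ee_rot: [[0.097, 0.995, 0.02], [0.995, -0.096, -0.005], [-0.003, 0.02, -1.0]]
force: [4.9, -2.0, -1.3]
grip_width: 0.0077
```

Call:
drive_tool --series '[{"x":0,"y":0,"z":0.6,"roll":0,"hand":0},{"x":0,"y":0,"z":0.5,"roll":0,"hand":0}]'

```text
t: 7.65
tool_pos: [0.476, -0.0915, 0.0731]
ee_rot: [[0.097, 0.995, 0.02], [0.995, -0.097, -0.005], [-0.003, 0.021, -1.0]]
force: [0.6, -1.0, 14.4]
grip_width: 0.0076
```

The cover is in contact again at 14 N, so I'll release here.

Call:
drive_tool --force 20 --series '[{"x":0,"y":0,"z":0,"roll":0,"hand":0.1},{"x":0,"y":0,"z":0,"roll":0,"hand":0.2},{"x":0,"y":0,"z":0,"roll":0,"hand":0.35},{"x":0,"y":0,"z":0,"roll":0,"hand":0.35},{"x":0,"y":0,"z":0,"roll":0,"hand":0.35},{"x":0,"y":0,"z":0,"roll":0,"hand":0.35}]'

```text
t: 8.15
tool_pos: [0.4689, -0.0906, 0.0702]
ee_rot: [[0.096, 0.995, 0.006], [0.995, -0.096, -0.004], [-0.004, 0.006, -1.0]]
force: [0.4, -0.8, 0.7]
grip_width: 0.0296
```

```bash
python3 -c "
from h import *
from workcell import snapshot
import cv2
s,p,R,y=st();print(p,s['force'],y)
np.savez('w7.npz',p=p,R=R)
a=cv2.cvtColor(snapshot('wrist'),cv2.COLOR_RGB2BGR)
cv2.imwrite('pics/w7.png',a)
plan((.45,-.10,.16),None,hand=.35)
"
```

```text
[ 0.46890664 -0.09058163  0.07023923] [ 0.40243757 -0.83092625  0.73969369] -5.523575598418001
rows 3 yaw now -5.52
{"x":-3.8,"y":-5.8,"z":-30.0,"roll":0.0,"hand":0.35},
{"x":-3.8,"y":-5.8,"z":-30.0,"roll":0.0,"hand":0.35},
{"x":-3.8,"y":-5.8,"z":-30.0,"roll":0.0,"hand":0.35},
```

View pics/w7.png

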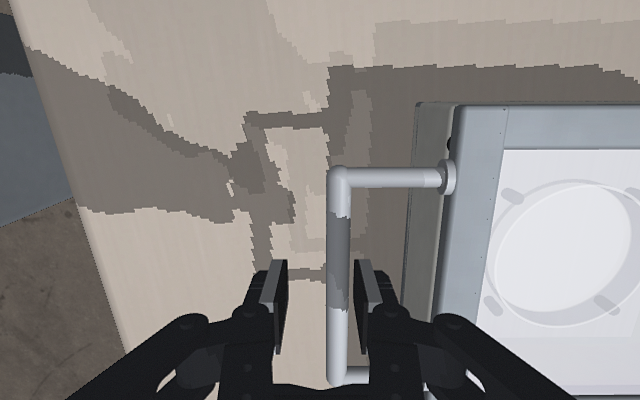

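The bar is free but nearer the +x finger. I'll centre on it, then lift straight up.

Call:
drive_tool --series '[{"x":0,"y":6,"z":0,"roll":0,"hand":0.4},{"x":0,"y":0,"z":-6,"roll":0,"hand":0.4},{"x":0,"y":0,"z":-10,"roll":0,"hand":0.4},{"x":0,"y":0,"z":-20,"roll":0,"hand":0.4},{"x":0,"y":0,"z":-30,"roll":0,"hand":0.4},{"x":0,"y":0,"z":-30,"roll":0,"hand":0.2},{"x":0,"y":0,"z":-10,"roll":0,"hand":0}]'

```text
t: 8.78
tool_pos: [0.4729, -0.0892, 0.1808]
ee_rot: [[0.094, 0.996, -0.003], [0.996, -0.094, -0.001], [-0.001, -0.003, -1.0]]
force: [0.2, -0.2, -1.1]
grip_width: 0.0105
```

```bash
python3 -c "
from h import *
from workcell import snapshot
import cv2
s,p,R,y=st();print(p,s['force'],y)
np.savez('w8.npz',p=p,R=R)
a=cv2.cvtColor(snapshot('wrist'),cv2.COLOR_RGB2BGR);b=cv2.cvtColor(snapshot('scene'),cv2.COLOR_RGB2BGR)
cv2.imwrite('pics/w8.png',a)
cv2.imwrite('pics/s8.png',cv2.resize(b[160:280,195:375],(780,520),interpolation=cv2.INTER_CUBIC))
plan((.5455,-.2122,.16),None,hand=0)
"
```

```text
[ 0.47287127 -0.08919509  0.18077012] [ 0.16890231 -0.15996115 -1.10011097] -5.365658629715183
rows 4 yaw now -5.42
{"x":-28.8,"y":21.0,"z":4.9,"roll":0.0,"hand":0},
{"x":-28.8,"y":21.0,"z":4.9,"roll":0.0,"hand":0},
{"x":-28.8,"y":21.0,"z":4.9,"roll":0.0,"hand":0},
{"x":-28.8,"y":21.0,"z":4.9,"roll":0.0,"hand":0},
```

View pics/w8.png

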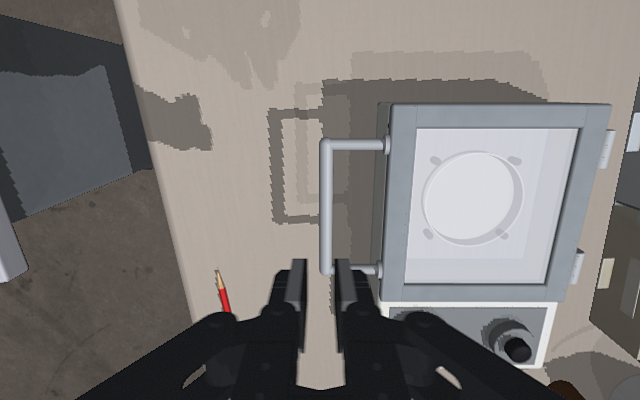

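View pics/s8.png

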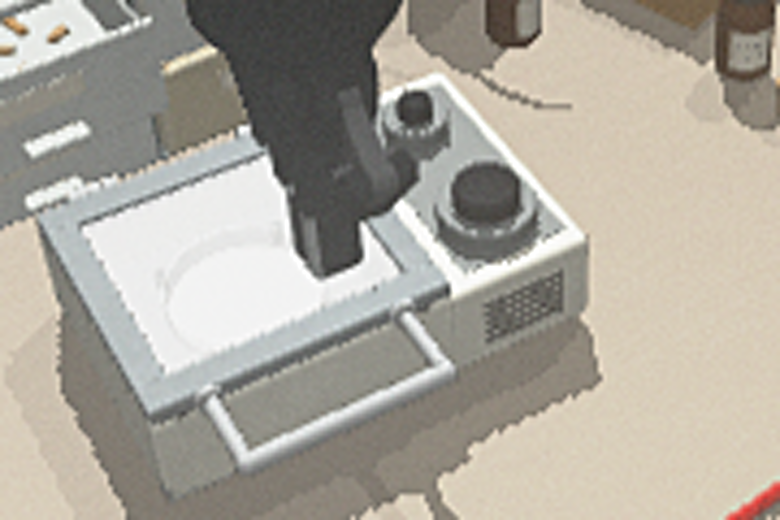

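The cover is shut and lies level. I'll move the closed fingers above the start button.

Call:
drive_tool --series '[{"x":-29,"y":21,"z":2,"roll":0,"hand":0},{"x":-29,"y":21,"z":7,"roll":0,"hand":0},{"x":-29,"y":21,"z":8,"roll":0,"hand":0},{"x":-28,"y":20,"z":8,"roll":0,"hand":0},{"x":0,"y":0,"z":0,"roll":0,"hand":0},{"x":0,"y":0,"z":0,"roll":0,"hand":0}]'

```text
t: 9.38
tool_pos: [0.5458, -0.2158, 0.1534]
ee_rot: [[0.09, 0.996, -0.003], [0.996, -0.09, -0.003], [-0.003, -0.002, -1.0]]
force: [-0.2, 1.3, 0.6]
grip_width: -0.0001
```

```bash
python3 -c "
from h import *
from workcell import snapshot
import cv2
s,p,R,y=st();print(p,s['force'],s['grip_width'],y)
np.savez('w9.npz',p=p,R=R)
a=cv2.cvtColor(snapshot('wrist'),cv2.COLOR_RGB2BGR);b=cv2.cvtColor(snapshot('scene'),cv2.COLOR_RGB2BGR);c=cv2.cvtColor(snapshot('top'),cv2.COLOR_RGB2BGR)
cv2.imwrite('pics/w9.png',np.vstack([cv2.resize(a,(480,300)),np.hstack([cv2.resize(b[160:260,225:385],(480,300),interpolation=cv2.INTER_CUBIC)])]))
plan((.5455,-.2122,.105),None,hand=0)
"
```

```text
[ 0.54575717 -0.21576957  0.15343819] [-0.18027543  1.28958705  0.59109281] -6.553107240665551e-05 -5.171459711113748
rows 2 yaw now -5.05
{"x":1.2,"y":0.1,"z":24.7,"roll":0.0,"hand":0},
{"x":1.2,"y":0.1,"z":24.7,"roll":0.0,"hand":0},
```

View pics/w9.png

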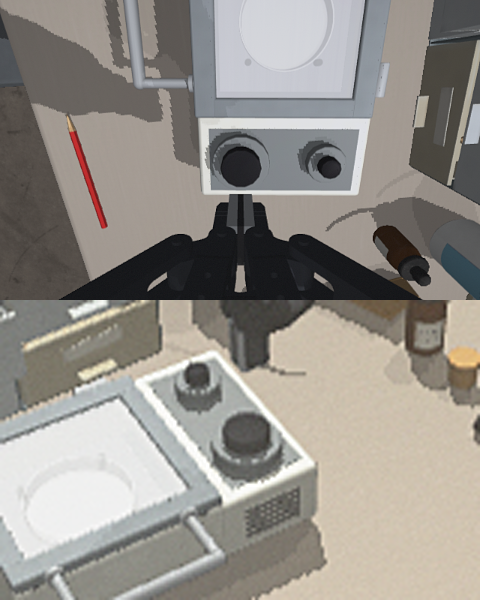

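```bash
python3 - <<'E'
from h import *
import h
w=np.load('w9.npz');T=np.array(camera_params("wrist")["tool_from_camera"]);K=np.array(camera_params("wrist")["mtx"])
X=np.eye(4);X[:3,:3]=w['R'];X[:3,3]=w['p'];h.C['wrist']=dict(mtx=K,cam_to_world=X@T)
print(onz("wrist",(320,222.5),.077),onz("top",(394,153),.079))
plan((.5455,-.2122,.105),None,hand=0)
E
```

```text
[ 0.54582719 -0.21436397  0.077     ] [ 0.59524187 -0.42906372  0.079     ]
rows 2 yaw now -5.05
{"x":1.2,"y":0.1,"z":24.7,"roll":0.0,"hand":0},
{"x":1.2,"y":0.1,"z":24.7,"roll":0.0,"hand":0},
```

Call:
drive_tool --series '[{"x":1.5,"y":0,"z":24,"roll":0,"hand":0},{"x":1,"y":0,"z":24,"roll":0,"hand":0},{"x":0,"y":0,"z":6,"roll":0,"hand":0},{"x":0,"y":0,"z":0,"roll":0,"hand":0}]'

```text
t: 9.87
tool_pos: [0.5456, -0.2072, 0.102]
ee_rot: [[0.082, 0.997, 0.001], [0.997, -0.082, -0.004], [-0.004, 0.002, -1.0]]
force: [-0.3, 0.4, 1.2]
grip_width: 0.0
```

Call:
drive_tool --series '[{"x":-5,"y":0,"z":1,"roll":0,"hand":0},{"x":0,"y":0,"z":1,"roll":0,"hand":0},{"x":0,"y":0,"z":0,"roll":0,"hand":0}]'

```text
t: 10.12
tool_pos: [0.5457, -0.2108, 0.1026]
ee_rot: [[0.079, 0.997, 0.003], [0.997, -0.079, -0.004], [-0.004, 0.003, -1.0]]
force: [-0.3, 0.5, 0.0]
grip_width: 0.0
```

```bash
python3 -c "
from h import *
from workcell import snapshot
import cv2
s,p,R,y=st();print(p,s['force'],y)
a=cv2.cvtColor(snapshot('wrist'),cv2.COLOR_RGB2BGR);b=cv2.cvtColor(snapshot('scene'),cv2.COLOR_RGB2BGR)
cv2.imwrite('pics/w10.png',np.vstack([cv2.resize(a,(480,300)),cv2.resize(b[160:260,225:385],(480,300),interpolation=cv2.INTER_CUBIC)]))
"
```

```text
[ 0.54568701 -0.21082883  0.10255177] [-0.33331936  0.45353698  0.03895861] -4.507133983038237
```

View pics/w10.png

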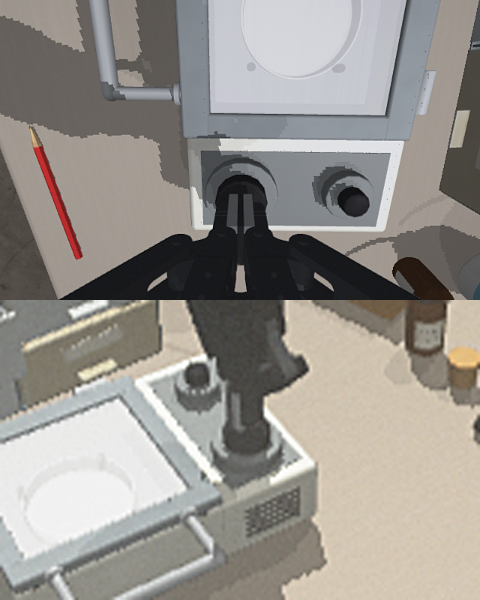

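The fingertips are centred over the wide cap, so I'll press in small steps.

Call:
drive_tool --series '[{"x":-1.5,"y":0,"z":4,"roll":0,"hand":0},{"x":0,"y":0,"z":4,"roll":0,"hand":0},{"x":0,"y":0,"z":3,"roll":0,"hand":0},{"x":0,"y":0,"z":2,"roll":0,"hand":0}]'

```text
t: 10.55
tool_pos: [0.5466, -0.2134, 0.0908]
ee_rot: [[0.08, 0.997, 0.006], [0.997, -0.08, -0.006], [-0.005, 0.007, -1.0]]
force: [-1.3, 1.5, 4.0]
grip_width: -0.0001
```

Call:
drive_tool --series '[{"x":0,"y":0,"z":2,"roll":0,"hand":0},{"x":0,"y":0,"z":2,"roll":0,"hand":0},{"x":0,"y":0,"z":1.5,"roll":0,"hand":0}]'

```text
t: 10.8
tool_pos: [0.5467, -0.2133, 0.09]
ee_rot: [[0.08, 0.997, 0.007], [0.997, -0.08, -0.009], [-0.009, 0.008, -1.0]]
force: [-5.7, 0.7, 15.5]
grip_width: -0.0002
```

```bash
python3 -c "
from h import *
from workcell import snapshot
import cv2
s,p,R,y=st();print(p,s['force'],s['moment'])
a=cv2.cvtColor(snapshot('wrist'),cv2.COLOR_RGB2BGR);b=cv2.cvtColor(snapshot('scene'),cv2.COLOR_RGB2BGR)
cv2.imwrite('pics/w11.png',np.vstack([cv2.resize(a[200:400,200:520],(480,300)),cv2.resize(b[180:240,270:366],(480,300),interpolation=cv2.INTER_CUBIC)]))
"
```

```text
[ 0.54671779 -0.21334776  0.08995598] [-5.72319314  0.66491774 15.48056011] [0.32323582 1.24856425 0.00442159]
```

View pics/w11.png

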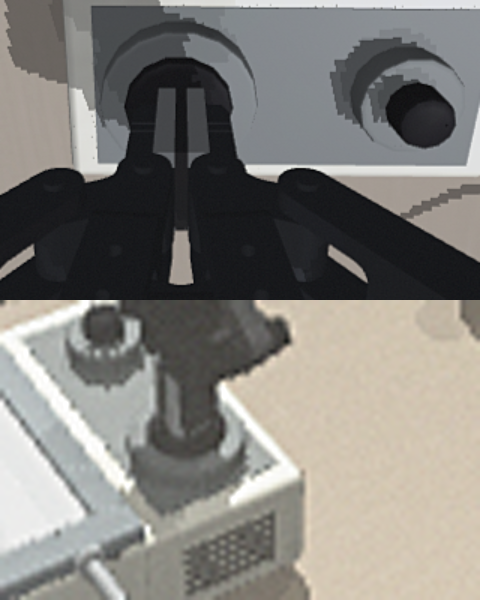

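```bash
python3 -c "
from h import *
from workcell import snapshot
import cv2
b=cv2.cvtColor(snapshot('scene'),cv2.COLOR_RGB2BGR);cv2.imwrite('pics/s12full.png',b)
a=cv2.imread('pics/scene0.png')
f=lambda i:cv2.resize(i[180:225,285:335],(500,450),interpolation=cv2.INTER_CUBIC)
c=np.hstack([f(a),f(b)]);cv2.imwrite('pics/c12.png',cv2.resize(c,(800,360)))
"
```

```text
(no output)
```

View pics/c12.png

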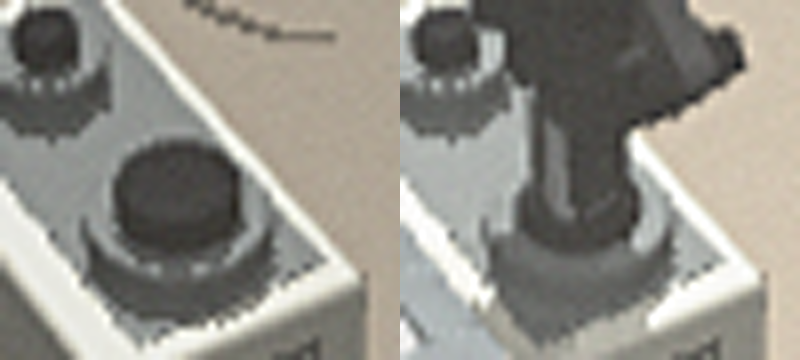

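Call:
drive_tool --series '[{"x":0,"y":0.5,"z":2.5,"roll":0,"hand":0},{"x":0,"y":0.5,"z":2.5,"roll":0,"hand":0}]'

```text
t: 11.12
tool_pos: [0.5469, -0.2133, 0.0897]
ee_rot: [[0.081, 0.997, 0.007], [0.997, -0.081, -0.013], [-0.012, 0.008, -1.0]]
force: [-12.0, 2.6, 32.4]
grip_width: -0.0
```

```bash
python3 -c "
from h import *
from workcell import snapshot
import cv2
s,p,R,y=st();print(p,s['force'])
b=cv2.cvtColor(snapshot('scene'),cv2.COLOR_RGB2BGR)
a=cv2.imread('pics/scene0.png')
f=lambda i:cv2.resize(i[192:222,292:326],(400,353),interpolation=cv2.INTER_NEAREST)
cv2.imwrite('pics/c13.png',np.hstack([f(a),f(b)]))
"
```

```text
[ 0.5468798  -0.21328154  0.08967187] [-12.01708057   2.60522953  32.40128083]
```

View pics/c13.png

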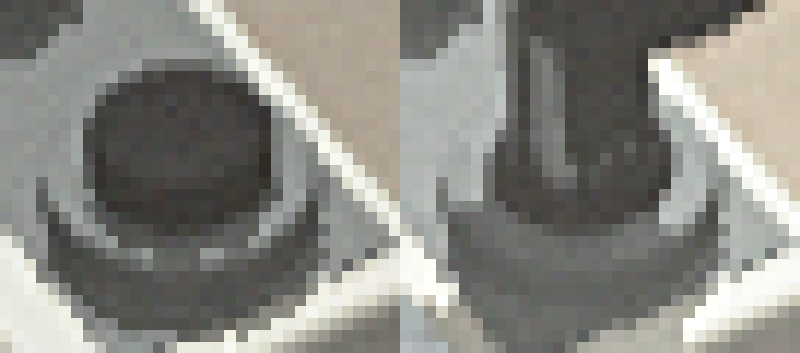

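At 32 N the fingertips moved only 0.3 mm more, so this is a hard stop. The cap's edge has dropped about 2.5–3 px, and 7 mm would be about 2.5 px. The button is fully down, so I'll let it come up.

Call:
drive_tool --series '[{"x":0,"y":0,"z":-3,"roll":0,"hand":0},{"x":0,"y":0,"z":-5,"roll":0,"hand":0},{"x":0,"y":0,"z":-10,"roll":0,"hand":0},{"x":0,"y":0,"z":-25,"roll":0,"hand":0},{"x":0,"y":0,"z":-40,"roll":0,"hand":0},{"x":0,"y":0,"z":-40,"roll":0,"hand":0},{"x":0,"y":-25,"z":-30,"roll":0,"hand":0},{"x":0,"y":-30,"z":0,"roll":0,"hand":0},{"x":0,"y":0,"z":0,"roll":0,"hand":0}]'

```text
t: 11.92
tool_pos: [0.4897, -0.2049, 0.25]
ee_rot: [[0.077, 0.997, 0.004], [0.997, -0.077, -0.01], [-0.01, 0.005, -1.0]]
force: [-1.6, -0.8, -0.6]
grip_width: 0.0002
```

```bash
python3 -c "
from h import *
from workcell import snapshot
import cv2
s,p,R,y=st();print(p,s['force'],s['t'])
b=cv2.cvtColor(snapshot('scene'),cv2.COLOR_RGB2BGR);c=cv2.cvtColor(snapshot('top'),cv2.COLOR_RGB2BGR)
a=cv2.imread('pics/scene0.png')
f=lambda i:cv2.resize(i[192:222,292:326],(400,353),interpolation=cv2.INTER_NEAREST)
cv2.imwrite('pics/c14.png',np.hstack([f(a),f(b)]))
cv2.imwrite('pics/a14.png',np.vstack([cv2.resize(b[120:300,170:490],(520,292)),cv2.resize(c[100:280,180:500],(520,292))]))
"
```

```text
[ 0.48971487 -0.20492113  0.24999175] [-1.5813903  -0.79930203 -0.56556334] 11.9167
```

View pics/c14.png

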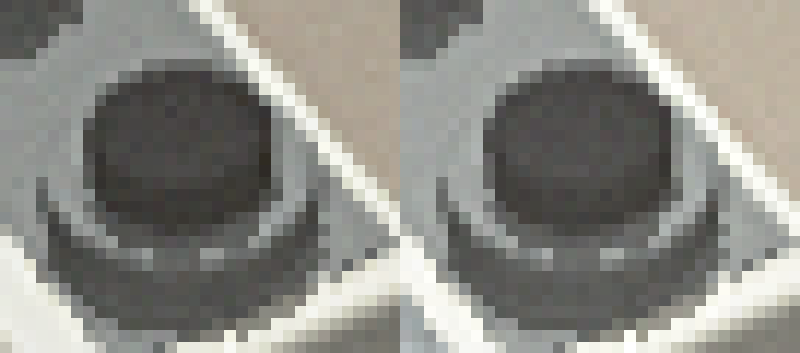

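View pics/a14.png

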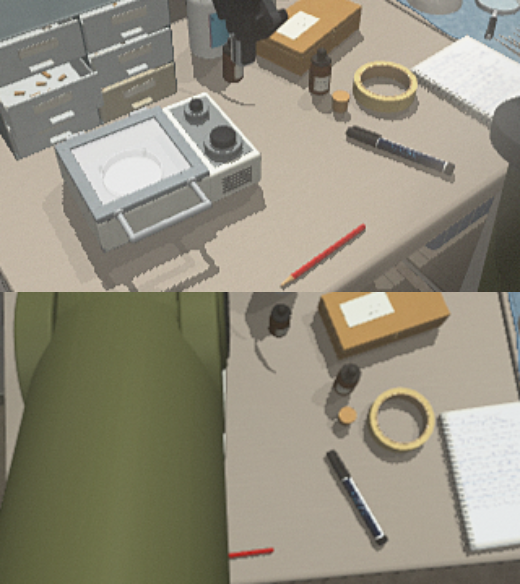

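```bash
python3 - <<'E'
from h import *
import h
w=np.load('w8.npz');T=np.array(camera_params("wrist")["tool_from_camera"]);K=np.array(camera_params("wrist")["mtx"])
X=np.eye(4);X[:3,:3]=w['R'];X[:3,3]=w['p'];h.C['wrist']=dict(mtx=K,cam_to_world=X@T)
sc=lambda x,y:np.array([195+x/4.333,160+y/4.333])
for nm,a,b in (("elbowL",(326,144),(246,458)),("elbowR",(326,270),(446,366)),("coverFL",(391,105),(152,412))):
    P=tri([("wrist",np.array(a)),("scene",sc(*b))]);print(nm,P.round(4))
E
```

```text
elbowL [ 0.4813 -0.0432  0.0678]
elbowR [ 0.4724 -0.1389  0.0688]
coverFL [ 0.5264 -0.022   0.069 ]
```

```bash
python3 -c "
from workcell import *
s=observe();print(s['t'],s['force'],s['qd']);print(job_done())"
```

```text
12.0167 [-0.13059304 -0.60177513 -0.50881004] [-1.03028181  2.38402744  0.55996547 -0.82406294  0.5343894  -0.37651038
 -0.58000252]
the job is handed in; nothing more can be done
None
```

The cover is shut on its stop, the start button has been pressed fully down and let up again, and I handed the job in at 12.0 s of the 42 s allowed.

**Cover:** I gripped the handle bar from above and held it the whole way down, with the last millimetres at about 1.2 mm per step. The first touch on the stop read 26 N. I eased off, set it down again at 14 N, then let go. With the fingers clear, the bar measured about 68 mm above the bench (66 mm expected when shut). The cover's front top edge measured about 69 mm (71 mm expected). Both are within what the cameras can resolve.

**Start button:** I pressed it with the closed fingers only after the cover was shut.
- **Fully down:** at 32 N the fingers moved only 0.3 mm further, and the cap had dropped by about what 7 mm of travel would show.
- **Disagreement:** the fingertip height at that point (about 76 mm) did not match the cap top I had measured (77 mm unpressed). I relied on the hard stop and the picture.
- **Back up:** the picture afterwards matches the one from before the press.

**Everything else:** I did not press the stop button. In the last pictures the pencil, marker, cork and dropper bottle show no sign of having moved, judged by eye. The arm had retreated to 0.25 m height and was touching nothing.

One move call was refused because a row was incomplete; it moved nothing.

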